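# Seat the tapered plug in its leaning column end and check that it rocks free

## Robot

A 6-joint arm with a two-finger parallel gripper is mounted at the origin on the work surface. World frame = base frame: x ahead of the robot, y to its left, z up, the work surface at z = 0. Lengths are in m, angles in rad, forces in N, time in s.
With the tool pointing down it reaches from about 0.325 to 0.925 m from the base axis. Payload 3.1 kg.
Tool frame: the origin (TCP) lies at the very end of the fingers, on their centre line; the grasp point (between the pads) lies 19 mm behind it (pinch_z is the distance from the TCP to the grasp point, in m); z points along the fingers, y is the line along which they close (so a half turn about z gives the same grasp; the last joint's range is limited). The gripper opens to 85 mm and grips with 20 to 120 N. Pads are 22 mm wide; open, the fingers measure 114 mm over their backs; the gripper's body (76 mm by 85 mm) begins 54 mm behind the grasp point. The pads swing forward as they close: fully open they stand 13 mm farther back than shut.
Start: joints at [-1.243, 0.217, 1.613, -0, 1.311, -0.112], TCP at [0.266, -0.566, 0.231] pointing down, gripper open.
Joint ranges: [-2.75, 2.75], [-0.78, 2.1], [0.31, 2.55], [-1.13, 4.27], [0.13, 2.63], [-2.58, 2.58]. Speed limits (rad/s): [2.79, 2.79, 3.14, 3.14, 3.14, 3.14].

## Interface

Orientations are given as a unit quaternion [w, x, y, z].
In Python, from bench import sense, get_image, hand_in, search_frame, masks_of, pinch_z gives the robot as it stands.
- The arm moves only by the tool step_arm, never from a script. Its argument "targets" is a list of rows, each an object with "xyz": the shift along the tool's x, y, z in units of 300 mm (1.0 is 300 mm), a list of three; "rotation": the turn, a rotation vector about the tool's x, y, z in units of 0.5 rad (1.0 is 0.5 rad), a list of three; "claw": the gripper's target within -1 to 1 (fully open at 1, half-way at 0, shut at -1). A call has 1 to 8 rows; each row is the pose to reach, as a shift and turn from the pose commanded when the call began, along the tool's axes at that moment; what a row does not reach only later rows make up. A row lasts 1/8 s, in which the tool goes at most 62.5 mm and 10.7 degrees, less where a joint would pass 70% of its speed; a pose out of reach is approached as far as the arm can. A call with a number of a shift or a turn outside -1 to 1 is refused whole. A call with a gripper value outside its range is refused whole. The fingers move at their own pace and stop on an object; "squeeze" is the grip in N (left out, the last holds). Time passes only in rows, so rows that repeat a pose let the fingers close. It gives the time, the measured TCP pose, the force, the opening and the grip force at its end, in the units of the state.
- sense(): the state, without advancing time (a new reading comes with each control period).
- get_image(name): name is "scene" or "top" or "wrist"; returns a dict with "img" (480x640x3 uint8, red, green, blue), "z_map" (480x640 float32, m along the optical axis (not along the pixel's ray), 0 where there is no reading), "K" (3x3 intrinsics, pixels), "T" (4x4, takes a point from camera to world coordinates). Camera axes: x right, y up, looking along -z (the intrinsics and any distortion apply to the point x, -y, -z); pixel columns grow to the right and rows downward; lengths in m; the calibration is good to about 2 mm. A picture is of the moment at which its call begins.
- hand_in(): hands the job in; it is judged then, once.
Trained networks look in the newest picture that a camera, given by its name, has taken for a name from the list of things; names that differ only in an ending like _2 or _b are one class to them, and where a whole thing is asked for, a point or a joint stands for the part that bears it (a point fixed in the world has none). Each returns a list of dicts, best first, with "score" (0 to 1); they miss things now and then, are a little off and sometimes report something else, mostly with a low value. They report only what shows in the picture. A call takes as long as a camera call. They do not tell look-alikes from the thing itself.
- search_frame(camera, thing): "point" ([x, y, z] in m, in world coordinates, good to about 4 mm: the middle of the surface that is visible of it).
- masks_of(camera, thing): "pixels" (480x640 bool, what is visible of it).
The state is a dict: "time_s": time; "qpos": joint angles; "joint_velocities": joint speeds; "tau": joint torques, N m; "ee_pos": TCP position; "tcp_rot": TCP orientation; "ft_force": force on the tool from outside, world axes, zero at the start; "moment": the same for the moment, N m; "grip_width": finger opening in m; "finger_force": force on a finger pad.
Only numpy, scipy, OpenCV 4.12 (cv2) and the standard library are available. Lean on these libraries where they do the work, as an engineer would, in place of code of your own. Each camera call takes 0.05 s, during which the arm holds its last target. There are 200 camera calls.

## Task

Take the tapered white plug from its parking ring and lower it, without dropping it, fully home into the leaning steel seat whose bore it matches (the wide one, not the narrow one), with the flat of its flange facing up, that is towards the high side of the leaning mouth. Then check that the taper has not jammed: ease the plug up a little, rock it about ten degrees off the seat's axis with its nose still well inside the bore, and set it fully home again, flat up. Let go of it, back away, and leave the bottle, the beaker and the wrench undisturbed.

Things in the scene. Friction and masses are not known exactly. Their poses are not given: they have to be found in the camera images.
- plug_mid (a point): Loose white plastic plug, 112 mm tall, 0.17-0.34 kg, standing nose down. From the nose up: cone 62 mm long, 28 mm across at the nose, 59 mm at its top; flange 6 mm thick, 72 mm across, one flat cut 23 mm from the axis; round grip. This point: on the axis, half-way up (56 mm above the nose; cone 56 mm across here). z from nose to grip, x square out of the flat.
- plug_grip (a point): Middle of the plug's round grip (34 mm in diameter, 44 mm long, up to the top): on the axis, 34 mm along z from plug_mid. Axes as plug_mid. The flange's top lies 22 mm below this point. Held stiffly and off-centre, the taper can hang on one side a few mm short of home; eased fingers let it slide home by its own weight.
- plug_flat (a point): The middle of the flat of the plug's flange: 23 mm from the plug's axis along the plug's x, 9 mm along z from plug_mid. Axes as plug_mid.
- park: The fixed round black parking ring, foot 84 mm across, 23 mm high. The plug stands on its foot, 8 mm above the bench, and the ring holds the lowest 15 mm of it loosely, so that it lifts straight out. Origin: centre of the underside, z up.
- wide_seat: Fixed steel bush, 76 mm outside, 50 mm long, leaning 26 degrees towards the robot. Bore of the plug's taper: 56 mm across at the mouth, 31 mm at the open lower end. Origin: centre of the mouth, about 118 mm up; z out of the mouth along the axis, x to the mouth's high side. Fully home, plug_mid is at this origin, z axes alike, flange 6 mm clear of the mouth; flat up: plug's x along this x.
- narrow_seat: The other seat, not to be used: same stand, lean and outside, bore only 39 mm across at the mouth. Origin and axes as in wide_seat. Both stands are fixed, base 130 by 125 mm, with two cheeks 94 mm apart outside and 110 mm high, below the mouth. The two may change sides.
- bottle: Bystander: brown glass bottle with a black cap, 80 mm in diameter, 170 mm tall, loose. Origin at the centre of its foot, z up.
- beaker: Bystander: glass beaker, 70 mm in diameter, 85 mm tall, loose. Origin at the centre of its foot, z up.
- wrench: Bystander: steel wrench 180 mm long lying on the bench beyond the seats. Origin at its middle underside.
Not all that is in view belongs to the job. Leave any orange look-alike of the part that bears wide_seat alone. What is shaped like the part that bears plug_mid but turquoise is not meant.

How it is judged:
By the outcome, as a careful person would: the job done as asked, in the order asked, and still so for the second after the job is handed in, with the robot touching nothing.
It also fails if it takes over 51 s, if anything falls off the work surface, if the arm or the gripper's body presses on something with over 40 N, if the wrist force passes 120 N, or if a joint passes its speed limit or range.

## Working session

There is one attempt and no reset: what is moved stays moved. The work goes in short steps, Python scripts to look and compute and a tool call to move; the robot and the scene stay as the last step left them, time stands still between calls to the robot, and variables do not carry over. Pictures are saved under pics/ and viewed, at most 10 in all, crops included, and the job is handed in when it is done.

Besides the shell and the picture viewer there is one more tool, called by a JSON object that holds its "op" and its "data". step_arm: Moves the arm, as the interface text tells. Shifts and turns lie within -1 to 1; 1 stands for 300 mm of shift or 0.5 rad of turn. Its arguments: {"type":"object","properties":{"targets":{"type":"array","items":{"type":"object","properties":{"xyz":{"type":"array","items":{"type":"number","minimum":-1,"maximum":1}},"rotation":{"type":"array","items":{"type":"number","minimum":-1,"maximum":1}},"claw":{"type":"number"}}}},"squeeze":{"type":"number"}},"required":["targets"]}

```bash
mkdir -p pics; ls
cat > h.py <<'E'
import numpy as np, cv2
from bench import *
from scipy.spatial.transform import Rotation as R
def cloud(im):
    z=im["z_map"];K=im["K"];T=im["T"]
    v,u=np.mgrid[:480,:640]
    x=(u-K[0,2])/K[0,0]*z;y=(v-K[1,2])/K[1,1]*z
    return np.stack([x,-y,-z],-1)@T[:3,:3].T+T[:3,3]
def save(im,n): cv2.imwrite("pics/"+n,im["img"][...,::-1])
E
python3 - <<'E'
from h import *
a=get_image("scene");b=get_image("top")
cv2.imwrite("pics/a.png",cv2.resize(np.vstack([a["img"],b["img"]])[...,::-1],(400*1,600)))
save(a,"scene.png");save(b,"top.png")
for c in("scene","top"):
  for t in("plug_mid","plug_flat","park","wide_seat","narrow_seat","bottle","beaker","wrench"):
    print(c,t,[(np.round(d["point"],3).tolist(),round(d["score"],2)) for d in search_frame(c,t)])
print(sense())
E
```

```text
pics
scene plug_mid [([0.431, 0.124, 0.064], 0.79), ([0.45, -0.008, 0.074], 0.61)]
scene plug_flat [([0.443, -0.011, 0.076], 0.7), ([0.433, 0.126, 0.064], 0.7)]
scene park [([0.45, -0.018, 0.008], 0.89)]
scene wide_seat [([0.843, 0.155, 0.115], 0.78), ([0.648, 0.172, 0.109], 0.63)]
scene narrow_seat [([0.693, -0.241, 0.109], 0.61)]
scene bottle [([0.522, 0.381, 0.098], 0.69)]
scene beaker [([0.556, -0.412, 0.056], 0.68)]
scene wrench [([0.82, -0.002, 0.007], 0.57)]
top plug_mid [([0.427, 0.131, 0.067], 0.86), ([0.433, 0.003, 0.077], 0.62)]
top plug_flat [([0.431, 0.0, 0.073], 0.86), ([0.42, 0.132, 0.066], 0.74)]
top park [([0.459, -0.001, 0.007], 0.6)]
top wide_seat [([0.632, 0.184, 0.108], 0.87), ([0.827, 0.165, 0.106], 0.76)]
top narrow_seat [([0.673, -0.24, 0.116], 0.91)]
top bottle [([0.513, 0.383, 0.114], 0.98)]
top beaker [([0.563, -0.427, 0.047], 0.9)]
top wrench [([0.812, -0.0, 0.005], 0.88)]
{'time_s': 0.9, 'qpos': array([-1.24319249e+00,  2.16866687e-01,  1.61335812e+00, -2.33980819e-05,
        1.31129410e+00, -1.12177736e-01]), 'joint_velocities': array([-0.00040924,  0.00029533,  0.00046429, -0.00118893, -0.00079381,
       -0.00043139]), 'tau': array([ 9.98979231e-04, -3.96881640e+01, -3.04259634e+01,  3.53386845e-06,
        5.89315023e-04, -3.63464522e-06]), 'ee_pos': array([ 0.26612658, -0.56554948,  0.23134286]), 'tcp_rot': array([ 3.78792557e-05,  9.75920622e-01,  2.18125969e-01, -7.27741301e-06]), 'ft_force': array([-0.74963342,  0.508339  ,  0.04126243]), 'moment': array([-0.02815632,  0.04547854,  0.00293302]), 'finger_force': 0.0, 'grip_width': 0.08516847215646071}
```

View pics/top.png

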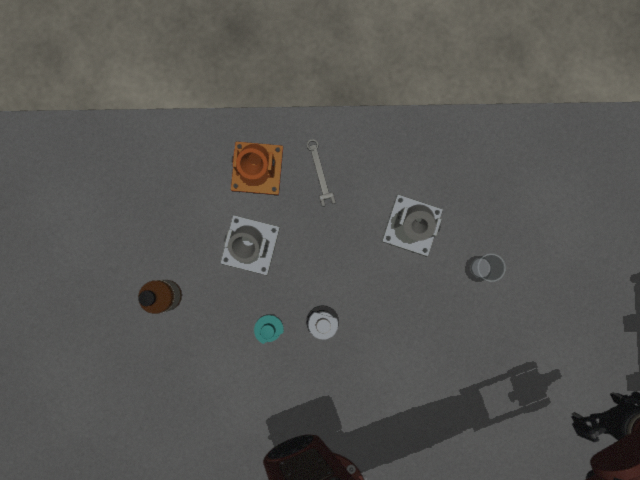

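View pics/scene.png

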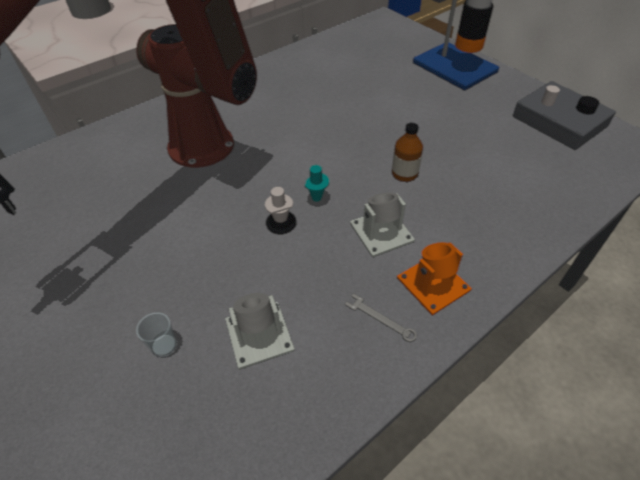

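The top view shows two grey seats, at (245,244) and (418,224), and an orange look-alike at (254,163), which I will leave alone. The white plug is at (322,323) in the black ring, and the turquoise one at (268,328) is not meant. The left grey seat looks wider. I'll enlarge both seats and the plug to confirm, and measure them.

Run:
```python
from h import *
b=get_image("top");i=b["img"][...,::-1]
c=[cv2.resize(i[v-35:v+35,u-35:u+35],(260,260),interpolation=cv2.INTER_CUBIC) for u,v in((245,244),(418,224),(322,323))]
cv2.imwrite("pics/crop.png",np.hstack(c))
P=cloud(b)
for n,(u,v) in dict(L=(245,244),R=(418,224)).items():
    p=P[v-35:v+35,u-35:u+35].reshape(-1,3)
    print(n,"base",np.median(p[(p[:,2]>.003)&(p[:,2]<.02)],0), "high",np.sort(p[:,2])[-5:])
    q=p[(p[:,2]>.09)&(p[:,2]<.15)]
    # plane fit (ransac) with known tilt
    rng=np.random.default_rng(0);best=None
    for yaw in np.radians(np.arange(0,360,3)):
        a=np.array([np.sin(np.radians(26))*np.cos(yaw),np.sin(np.radians(26))*np.sin(yaw),np.cos(np.radians(26))])
        s=q@a
        for d in np.arange(s.min(),s.max(),.001):
            k=abs(s-d)<.0015
            if best is None or k.sum()>best[0]: best=(k.sum(),yaw,d,k)
    k=best[3];print(best[0],len(q),np.degrees(best[1]),q[k].mean(0),(q[k].max(0)+q[k].min(0))/2)
p=P[323-25:323+25,322-25:322+25].reshape(-1,3)
for lo,hi in((.112,.13),(.07,.083)):
    k=p[(p[:,2]>lo)&(p[:,2]<hi)];print(len(k),np.median(k,0),k.min(0),k.max(0))
print(np.round(b["T"],3),b["K"])
```

```text
L base [0.62959886 0.17619665 0.01115698] high [1.35933874 1.35933874 1.35933874 1.35933874 1.35933874]
180 935 165.0 [0.62220253 0.18553523 0.11792459] [0.62293874 0.18725887 0.11897292]
R base [ 0.66110906 -0.22390879  0.01104679] high [1.35933874 1.35933874 1.35933874 1.35933874 1.35933874]
303 1026 165.0 [ 0.66890794 -0.23623699  0.11908583] [ 0.66796062 -0.23521756  0.11779315]
161 [ 0.43403488 -0.00045489  0.12007592] [ 0.41723911 -0.01690859  0.1132013 ] [0.45047855 0.01402331 0.12669207]
431 [0.43093263 0.00410384 0.07595599] [ 0.39827196 -0.03563731  0.07012009] [0.46359045 0.0331391  0.08294754]
[[-0.018  0.998 -0.061  0.559]
 [-1.    -0.018  0.012  0.024]
 [ 0.011  0.062  0.998  1.359]
 [ 0.     0.     0.     1.   ]] [[522.72280955   0.         317.34189912]
 [  0.         522.72280955 240.46286725]
 [  0.           0.           1.        ]]
```

View pics/crop.png

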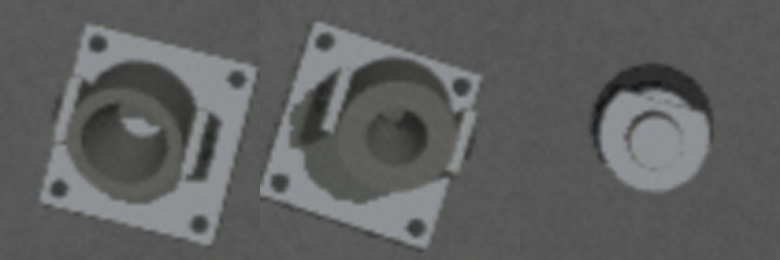

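The left seat at (245,244) has the thin rim and large bore, so it is the wide one. The right seat at (418,224) has a thick rim and small bore, so it is the narrow one. The white plug's flat faces roughly away from the robot. I'll move towards the plug now.

{"op": "step_arm", "data": {"targets": [{"xyz": [0.65,-0.73,-0.07],"rotation": [0,0,-0.78],"claw": 1},{"xyz": [0.65,-0.73,-0.07],"rotation": [0,0,-0.78],"claw": 1},{"xyz": [0.65,-0.73,-0.07],"rotation": [0,0,-0.78],"claw": 1},{"xyz": [0.65,-0.73,-0.07],"rotation": [0,0,-0.78],"claw": 1},{"xyz": [0.65,-0.73,-0.07],"rotation": [0,0,-0.78],"claw": 1},{"xyz": [0.65,-0.73,-0.07],"rotation": [0,0,-0.78],"claw": 1}]}}

```text
time_s: 1.7
ee_pos: [0.35, -0.2821, 0.2528]
tcp_rot: [0.0, 0.914, 0.405, 0.0]
ft_force: [0.1, -0.2, -0.2]
grip_width: 0.0856
finger_force: 0.0
```

```bash
cat >> h.py <<'E'
def pose():
    s=sense();q=s["tcp_rot"];return s["ee_pos"],R.from_quat([q[1],q[2],q[3],q[0]])
def tgt_down(yaw):  # tool x yaw (deg), pointing down
    y=np.radians(yaw);return R.from_matrix(np.array([[np.cos(y),np.sin(y),0],[np.sin(y),-np.cos(y),0],[0,0,-1]]))
def go(p,r):
    p0,r0=pose();print("xyz",np.round(r0.inv().apply(np.array(p)-p0)/.3,3),"rot",np.round((r0.inv()*r).as_rotvec()/.5,3),"now",np.round(p0,4))
E
python3 -c "
from h import *
go([.41,0,.25],tgt_down(70));print(sense()['qpos'])"
```

```text
xyz [ 0.831 -0.484  0.009] rot [ 0.002 -0.    -0.775] now [ 0.35   -0.2821  0.2528]
[-8.34936500e-01 -1.91613706e-01  1.98561009e+00  4.09884662e-04
  1.34653581e+00 -9.83667899e-02]
```

{"op": "step_arm", "data": {"targets": [{"xyz": [0.83,-0.48,0],"rotation": [0,0,-0.775]},{"xyz": [0.83,-0.48,0],"rotation": [0,0,-0.775]},{"xyz": [0.83,-0.48,0],"rotation": [0,0,-0.775]},{"xyz": [0.83,-0.48,0],"rotation": [0,0,-0.775]},{"xyz": [0.83,-0.48,0],"rotation": [0,0,-0.775]},{"xyz": [0.83,-0.48,0],"rotation": [0,0,-0.775]},{"xyz": [0.83,-0.48,0],"rotation": [0,0,-0.775]}]}}

```text
invalid input
```

Run:
```python
from h import *
w=get_image("wrist");save(w,"w1.png");P=cloud(w)
print(pose()[0],np.round(w["T"],3))
m=masks_of("wrist","plug_mid")
for d in m:
    k=d["pixels"];p=P[k];p=p[np.isfinite(p).all(1)]
    t=p[(p[:,2]>.113)&(p[:,2]<.13)];f=p[(p[:,2]>.069)&(p[:,2]<.084)]
    print(d["score"],k.sum(),np.argwhere(k).mean(0),len(t),len(f))
    if len(t)>50: print("top",np.median(t,0),(t.min(0)+t.max(0))/2,np.percentile(t[:,2],[10,90])); c=(np.percentile(t,.5,axis=0)+np.percentile(t,99.5,axis=0))/2
    if len(f)>50 and len(t)>50:
        d=f-c;a=np.degrees(np.arctan2(d[:,1],d[:,0]));r=np.hypot(d[:,0],d[:,1])
        for A in range(-180,180,10):
            s=abs(a-A)<5
            print(A,round(np.percentile(r[s],98)*1000,1) if s.sum()>5 else None,end="; ")
```

```text
[ 0.34973495 -0.28366535  0.25274426] [[ 0.74   0.649  0.176  0.394]
 [-0.672  0.714  0.195 -0.234]
 [ 0.001 -0.263  0.965  0.395]
 [ 0.     0.     0.     1.   ]]
```

View pics/w1.png

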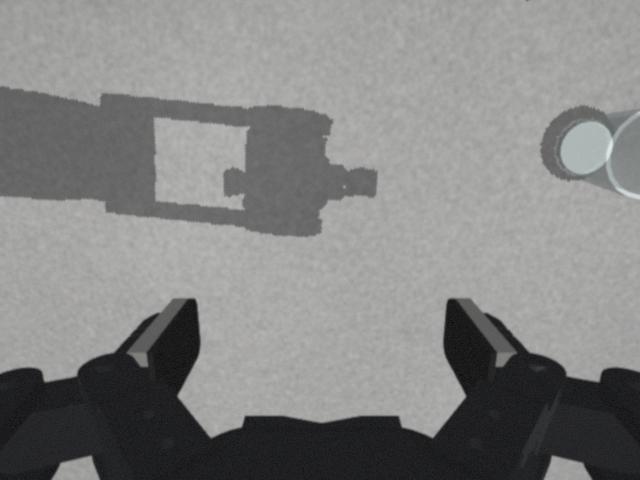

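The wrist view shows only bench, the finger tips at (170,330) and (480,330), and the beaker at (585,148). The move was refused, most likely because the rows left out the claw value, so I'm resending it with claw included.

{"op": "step_arm", "data": {"targets": [{"xyz": [0.83,-0.48,0],"rotation": [0,0,-0.775],"claw": 1},{"xyz": [0.83,-0.48,0],"rotation": [0,0,-0.775],"claw": 1},{"xyz": [0.83,-0.48,0],"rotation": [0,0,-0.775],"claw": 1},{"xyz": [0.83,-0.48,0],"rotation": [0,0,-0.775],"claw": 1},{"xyz": [0.83,-0.48,0],"rotation": [0,0,-0.775],"claw": 1},{"xyz": [0.83,-0.48,0],"rotation": [0,0,-0.775],"claw": 1},{"xyz": [0.83,-0.48,0],"rotation": [0,0,-0.775],"claw": 1}]}}

```text
time_s: 2.68
ee_pos: [0.4115, -0.0047, 0.2522]
tcp_rot: [0.0, 0.821, 0.571, -0.0]
ft_force: [-0.5, -1.3, -0.1]
grip_width: 0.0852
finger_force: 0.0
```

```bash
cat > plug.py <<'E'
from h import *
import sys
w=get_image("wrist");save(w,sys.argv[1]);P=cloud(w)
print(pose()[0],pose()[1].as_matrix().round(3).tolist())
hs=cv2.cvtColor(w["img"],cv2.COLOR_RGB2HSV)
for d in masks_of("wrist","plug_mid"):
    k=d["pixels"]&(w["z_map"]>0);p=P[k]
    t=p[(p[:,2]>.113)&(p[:,2]<.13)];f=p[(p[:,2]>.069)&(p[:,2]<.086)]
    print(d["score"],k.sum(),np.argwhere(k).mean(0),np.median(hs[k],0),len(t),len(f))
    if len(t)>50 and len(f)>50:
        c=(np.percentile(t,1,axis=0)+np.percentile(t,99,axis=0))/2
        print("top",np.median(t,0),c,np.median(f[:,2]))
        e=f-c;a=np.degrees(np.arctan2(e[:,1],e[:,0]));r=np.hypot(e[:,0],e[:,1])
        for A in range(-180,180,10):
            s=abs(a-A)<5
            print(A,round(np.percentile(r[s],98)*1000,1) if s.sum()>5 else None,end="; ")
E
python3 plug.py w2.png
```

```text
[ 0.41136772 -0.00488898  0.25220636] [[0.348, 0.937, -0.0], [0.937, -0.348, -0.001], [-0.001, -0.0, -1.0]]
0.81 6004 [195.77248501 341.83810793] [ 15.  21. 169.] 1862 3756
top [ 0.43301449 -0.00056671  0.11922134] [ 0.43292474 -0.00091289  0.11798431] 0.07531799689324231
-180 35.5; -170 35.5; -160 36.0; -150 35.9; -140 36.2; -130 36.3; -120 36.2; -110 36.2; -100 36.2; -90 36.5; -80 36.4; -70 36.1; -60 33.0; -50 29.6; -40 29.7; -30 28.9; -20 28.3; -10 29.1; 0 28.9; 10 28.7; 20 29.2; 30 34.3; 40 35.3; 50 35.4; 60 35.3; 70 35.1; 80 35.3; 90 35.3; 100 35.3; 110 35.3; 120 35.3; 130 35.3; 140 35.3; 150 35.4; 160 35.6; 170 35.5; 0.55 6367 [ 34.90435056 272.21093136] [ 88. 139. 214.] 15 258
```

View pics/w2.png

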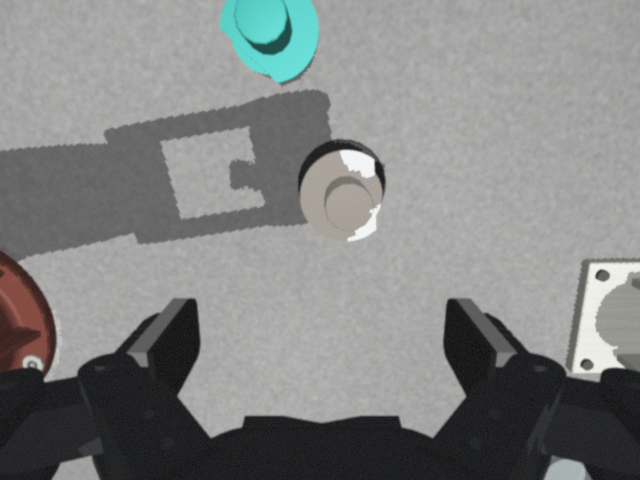

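The white plug is at (342,195) in its black ring. The turquoise one at (270,30) stays clear of the fingers. The flat's normal is at a yaw of about -15°, so I'll align above the plug and descend.

```bash
python3 -c "
from h import *
go([.433,-.0007,.16],tgt_down(75));go([.433,-.0007,.082],tgt_down(75))"
```

```text
xyz [0.039 0.063 0.307] rot [-0.     0.001 -0.189] now [ 0.4113 -0.0049  0.2522]
xyz [0.039 0.063 0.567] rot [-0.     0.001 -0.189] now [ 0.4113 -0.0049  0.2522]
```

{"op": "step_arm", "data": {"targets": [{"xyz": [0.039,0.063,0.2],"rotation": [0,0,-0.189],"claw": 1},{"xyz": [0.039,0.063,0.307],"rotation": [0,0,-0.189],"claw": 1},{"xyz": [0.039,0.063,0.307],"rotation": [0,0,-0.189],"claw": 1},{"xyz": [0.039,0.063,0.4],"rotation": [0,0,-0.189],"claw": 1},{"xyz": [0.039,0.063,0.5],"rotation": [0,0,-0.189],"claw": 1},{"xyz": [0.039,0.063,0.567],"rotation": [0,0,-0.189],"claw": 1},{"xyz": [0.039,0.063,0.567],"rotation": [0,0,-0.189],"claw": 1}]}}

```text
time_s: 3.65
ee_pos: [0.4329, 0.0003, 0.0826]
tcp_rot: [-0.0, 0.793, 0.609, -0.0]
ft_force: [0.1, 0.2, 0.3]
grip_width: 0.0854
finger_force: 0.0
```

{"op": "step_arm", "data": {"squeeze": 40, "targets": [{"xyz": [0,0,0],"rotation": [0,0,0],"claw": -1},{"xyz": [0,0,0],"rotation": [0,0,0],"claw": -1},{"xyz": [0,0,0],"rotation": [0,0,0],"claw": -1},{"xyz": [0,0,0],"rotation": [0,0,0],"claw": -1},{"xyz": [0,0,0],"rotation": [0,0,0],"claw": -1},{"xyz": [0,0,0],"rotation": [0,0,0],"claw": -1}]}}

```text
time_s: 4.4
ee_pos: [0.4339, 0.0009, 0.0834]
tcp_rot: [0.001, 0.792, 0.61, 0.0]
ft_force: [-2.0, -0.4, 5.9]
grip_width: 0.0334
finger_force: 39.6
```

Gripped at 33 mm. Lifting straight up.

{"op": "step_arm", "data": {"targets": [{"xyz": [0,0,-0.05],"rotation": [0,0,0],"claw": -1},{"xyz": [0,0,-0.12],"rotation": [0,0,0],"claw": -1},{"xyz": [0,0,-0.25],"rotation": [0,0,0],"claw": -1},{"xyz": [0,0,-0.4],"rotation": [0,0,0],"claw": -1},{"xyz": [0,0,-0.55],"rotation": [0,0,0],"claw": -1},{"xyz": [0,0,-0.65],"rotation": [0,0,0],"claw": -1},{"xyz": [0,0,-0.65],"rotation": [0,0,0],"claw": -1}]}}

```text
time_s: 5.28
ee_pos: [0.4345, 0.0008, 0.2803]
tcp_rot: [0.002, 0.792, 0.61, 0.002]
ft_force: [0.7, 0.5, -2.9]
grip_width: 0.033
finger_force: 40.3
```

Run:
```python
from h import *
s=sense();print(s["ee_pos"],s["ft_force"],s["moment"],s["grip_width"])
p0,r0=pose()
b=get_image("top")
# seat measurement: refine circle of mouth from edges (outer 76mm circle / bore 56)
i=b["img"];P=cloud(b);v,u=244,245
p=P[v-35:v+35,u-35:u+35].reshape(-1,3);z=b["z_map"][v-35:v+35,u-35:u+35].ravel()
bs=p[(z>0)&(p[:,2]>.006)&(p[:,2]<.014)]
c,sz,an=cv2.minAreaRect((bs[:,:2]*1000).astype(np.float32));print("base",c,sz,an)
for d in masks_of("top","wide_seat"): print(d["score"],np.argwhere(d["pixels"]).mean(0),d["pixels"].sum())
from scipy.optimize import least_squares
q=p[(z>0)&(p[:,2]>.085)&(p[:,2]<.15)]
best=None
for yaw in np.radians(np.arange(150,181,1.)):
  a=np.array([np.sin(.4538)*np.cos(yaw),np.sin(.4538)*np.sin(yaw),np.cos(.4538)]);s_=q@a
  for d in np.arange(s_.min(),s_.max(),.0005):
    n=(abs(s_-d)<.002).sum()
    if best is None or n>best[0]: best=(n,yaw,d,a)
n,yaw,d,a=best;k=q[abs(q@a-d)<.002]
ex=np.array([-np.cos(yaw)*np.cos(.4538),-np.sin(yaw)*np.cos(.4538),np.sin(.4538)]);ey=np.cross(a,ex)
uv=np.c_[k@ex,k@ey]
def f(x):
  r=np.hypot(uv[:,0]-x[0],uv[:,1]-x[1]);return np.maximum(0,r-.038)+np.maximum(0,.028-r)
x=least_squares(f,uv.mean(0),loss="soft_l1",f_scale=.001).x
C=x[0]*ex+x[1]*ey+d*a
print(n,np.degrees(yaw),"mouth",C,"resid",np.mean(f(x)))
```

```text
[0.4345142  0.00084111 0.28027941] [ 0.65939738  0.46702874 -2.92209095] [0.03097918 0.01375102 0.04321788] 0.03297551510196949
base (639.7542114257812, 195.01356506347656) (176.64463806152344, 174.81007385253906) 89.71202850341797
0.85 [161.05424528 252.19575472] 848
0.66 [243.46822034 244.71504237] 944
252 163.0 mouth [0.62368739 0.18538611 0.11804691] resid 0.0001872510514955689
```

Mouth centre estimate is (0.624, 0.185, 0.118), with the axis leaning at a yaw of about 164°. I'll approach with an offset and take one close look.

```bash
python3 -c "
from h import *
go([.61,.085,.28],tgt_down(75))"
```

```text
xyz [ 0.422  0.502 -0.014] rot [-0.003  0.     0.006] now [0.4321 0.0012 0.2761]
```

{"op": "step_arm", "data": {"targets": [{"xyz": [0.15,0.18,0],"rotation": [0,0,0],"claw": -1},{"xyz": [0.3,0.35,0],"rotation": [0,0,0],"claw": -1},{"xyz": [0.42,0.5,0],"rotation": [0,0,0],"claw": -1},{"xyz": [0.42,0.5,0],"rotation": [0,0,0],"claw": -1},{"xyz": [0.42,0.5,0],"rotation": [0,0,0],"claw": -1},{"xyz": [0.42,0.5,0],"rotation": [0,0,0],"claw": -1},{"xyz": [0.42,0.5,0],"rotation": [0,0,0],"claw": -1}]}}

```text
time_s: 6.25
ee_pos: [0.6092, 0.0838, 0.2777]
tcp_rot: [0.0, 0.793, 0.61, 0.0]
ft_force: [0.3, -1.3, -2.7]
grip_width: 0.033
finger_force: 40.8
```

Run:
```python
from h import *
w=get_image("wrist");save(w,"w3.png");P=cloud(w)
p0,r0=pose();print(p0,r0.as_matrix().round(4).tolist(),sense()["ft_force"])
z=w["z_map"];g=np.isfinite(P).all(-1)&(z>0)
q=P[g&(np.hypot(P[...,0]-.624,P[...,1]-.186)<.06)&(P[...,2]>.09)&(P[...,2]<.15)]
best=None
for yaw in np.radians(np.arange(150,181,1.)):
  a=np.array([np.sin(.4538)*np.cos(yaw),np.sin(.4538)*np.sin(yaw),np.cos(.4538)]);s_=q@a
  h,e=np.histogram(s_,np.arange(s_.min(),s_.max(),.0015))
  if best is None or h.max()>best[0]: best=(h.max(),yaw,e[h.argmax()]+.00075,a)
n,yaw,d,a=best;k=q[abs(q@a-d)<.0025]
c=k.mean(0);nn=np.linalg.svd(k-c)[2][2];nn*=np.sign(nn[2])
print(len(q),len(k),"yaw",np.degrees(yaw),"free normal",nn,np.degrees([np.arctan2(nn[1],nn[0]),np.arccos(nn[2])]))
from scipy.optimize import least_squares
ex=np.array([-np.cos(yaw)*np.cos(.4538),-np.sin(yaw)*np.cos(.4538),np.sin(.4538)]);ey=np.cross(a,ex)
uv=np.c_[k@ex,k@ey]
f=lambda x:(lambda r:np.maximum(0,r-.038)+np.maximum(0,.028-r))(np.hypot(uv[:,0]-x[0],uv[:,1]-x[1]))
x=least_squares(f,uv.mean(0),loss="soft_l1",f_scale=.001).x
print("mouth",x[0]*ex+x[1]*ey+d*a,np.mean(f(x)))
# base edges
bm=(g&(np.hypot(P[...,0]-.63,P[...,1]-.18)<.11)&(P[...,2]>.006)&(P[...,2]<.015))
bs=P[bm][:,:2]
if len(bs)>50:
  r=cv2.minAreaRect((bs*1000).astype(np.float32));print("base",r,len(bs))
# plug in hand: tool-frame points within plug
t=r0.inv().apply((P[g]-p0)); m=(np.hypot(t[:,0],t[:,1])<.045)&(t[:,2]>-.02)&(t[:,2]<.09)
t=t[m]
for lo in np.arange(-.02,.09,.01):
  s=t[(t[:,2]>=lo)&(t[:,2]<lo+.01)]
  if len(s)>10: print(round(lo,2),len(s),np.percentile(s[:,0],[1,99]).round(4),np.percentile(s[:,1],[1,99]).round(4))
```

```text
[0.60942226 0.08384027 0.27795032] [[0.2569, 0.9664, 0.0009], [0.9664, -0.2569, -0.0], [0.0002, 0.0009, -1.0]] [ 0.16843104  0.1860506  -2.15858174]
10694 4610 yaw 165.0 free normal [-0.4272592   0.1172341   0.89649637] [164.65644098  26.29871462]
mouth [0.62247219 0.18491882 0.11735425] 3.1187912799547616e-05
base ((633.6483154296875, 182.073486328125), (125.196044921875, 130.30787658691406), 74.6314926147461) 7243
-0.02 2062 [0.001  0.0145] [-0.0297  0.0295]
-0.01 1292 [0.0008 0.0145] [-0.028   0.0278]
0.0 8592 [-0.0003  0.0327] [-0.0345  0.0227]
0.01 561 [-0.0022  0.0335] [-0.0269  0.0288]
```

View pics/w3.png

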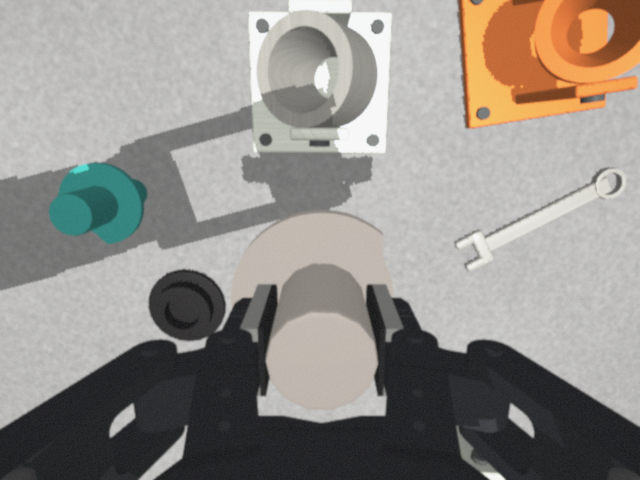

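The flange's flat shows as a near-vertical edge at the right (385,250), so it lies along tool +y as planned. The wide seat's mouth is at (308,75), its bore is clear, and the yaw is 165°. Next I'll tilt the tool and go to the pre-insertion pose on the axis.

```bash
cat >> h.py <<'E'
C=np.array([.6225,.1849,.1175]);YAW=np.radians(165);T_=np.radians(26)
A=np.array([np.sin(T_)*np.cos(YAW),np.sin(T_)*np.sin(YAW),np.cos(T_)])
EX=np.array([-np.cos(YAW)*np.cos(T_),-np.sin(YAW)*np.cos(T_),np.sin(T_)]);EY=np.cross(A,EX)
RT=R.from_matrix(np.c_[EY,EX,-A])
OFF=np.array([-.002,0,.0194])
def seat(s): return C+s*A-RT.apply(OFF), RT
def st():
    p,r=pose();d=p+r.apply(OFF)-C;e=r.apply(np.eye(3))
    print("mid in seat xyz mm",np.round([d@EX*1e3,d@EY*1e3,d@A*1e3],1),"rot err deg",np.round(np.degrees((RT.inv()*r).as_rotvec()),1),"F",sense()["ft_force"].round(1),"t",sense()["time_s"])
E
python3 -c "
from h import *
go(*seat(.1));st()
"
```

```text
xyz [ 0.344 -0.219  0.177] rot [-0.906 -0.001  0.004] now [0.6094 0.0838 0.278 ]
mid in seat xyz mm [  74.  -103.   120.8] rot err deg [26.   0.  -0.1] F [ 0.2  0.2 -2.2] t 6.3
```

{"op": "step_arm", "data": {"targets": [{"xyz": [0.1,-0.07,0],"rotation": [-0.25,0,0],"claw": -1},{"xyz": [0.2,-0.14,0.02],"rotation": [-0.5,0,0],"claw": -1},{"xyz": [0.3,-0.2,0.08],"rotation": [-0.75,0,0],"claw": -1},{"xyz": [0.344,-0.219,0.14],"rotation": [-0.906,0,0.004],"claw": -1},{"xyz": [0.344,-0.219,0.177],"rotation": [-0.906,0,0.004],"claw": -1},{"xyz": [0.344,-0.219,0.177],"rotation": [-0.906,0,0.004],"claw": -1},{"xyz": [0.344,-0.219,0.177],"rotation": [-0.906,0,0.004],"claw": -1}]}}

```text
time_s: 7.18
ee_pos: [0.5747, 0.2002, 0.2258]
tcp_rot: [0.178, 0.773, 0.593, 0.138]
ft_force: [0.2, 0.5, -2.4]
grip_width: 0.0331
finger_force: 41.4
```

```bash
python3 -c "
from h import *
st();go(*seat(.03));go(*seat(0.006));print(sense()['qpos'].round(2))
import numpy as np
im=[get_image(c)['img'][...,::-1] for c in('scene','wrist')]
cv2.imwrite('pics/pre.png',np.hstack([cv2.resize(im[0][130:290,300:500],(500,400),interpolation=cv2.INTER_CUBIC)]+[cv2.resize(im[1],(300,400))]))
"
```

```text
mid in seat xyz mm [ 2.5  0.4 99.9] rot err deg [-0.1  0.1  0.1] F [ 0.2  0.5 -2.4] t 7.175
xyz [-0.002 -0.008  0.233] rot [ 0.002 -0.002 -0.003] now [0.5747 0.2002 0.2258]
xyz [-0.002 -0.008  0.313] rot [ 0.002 -0.002 -0.003] now [0.5747 0.2002 0.2258]
[ 0.35 -0.01  1.93 -0.33  0.87  0.78]
```

View pics/pre.png

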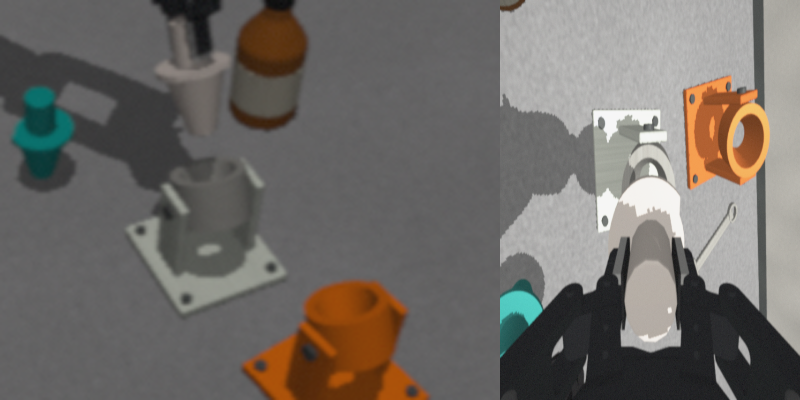

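The plug sits above the wide seat's mouth on its axis, with the flat on the side away from the robot. Inserting now.

{"op": "step_arm", "data": {"targets": [{"xyz": [-0.002,-0.004,0.08],"rotation": [0,0,0],"claw": -1},{"xyz": [-0.002,-0.006,0.16],"rotation": [0,0,0],"claw": -1},{"xyz": [-0.002,-0.006,0.233],"rotation": [0,0,0],"claw": -1},{"xyz": [-0.002,-0.006,0.27],"rotation": [0,0,0],"claw": -1},{"xyz": [-0.002,-0.006,0.3],"rotation": [0,0,0],"claw": -1},{"xyz": [-0.002,-0.006,0.3],"rotation": [0,0,0],"claw": -1}]}}

```text
time_s: 8.02
ee_pos: [0.6099, 0.1905, 0.1424]
tcp_rot: [0.178, 0.773, 0.593, 0.137]
ft_force: [-0.2, 1.2, -1.9]
grip_width: 0.0329
finger_force: 41.3
```

```bash
python3 -c "
from h import *
st();go(*seat(0));print(sense()['grip_width'],sense()['moment'].round(2))
"
```

```text
mid in seat xyz mm [-1.3  0.2  9. ] rot err deg [ 0.  0. -0.] F [-0.2  1.2 -1.9] t 8.025
xyz [-0.001  0.004  0.03 ] rot [-0.001 -0.001  0.   ] now [0.6099 0.1905 0.1424]
0.032932594153793134 [0.12 0.38 0.02]
```

{"op": "step_arm", "data": {"targets": [{"xyz": [0,0.004,0.015],"rotation": [0,0,0],"claw": -1},{"xyz": [0,0.004,0.022],"rotation": [0,0,0],"claw": -1},{"xyz": [0,0.004,0.028],"rotation": [0,0,0],"claw": -1},{"xyz": [0,0.004,0.028],"rotation": [0,0,0],"claw": -1}]}}

```text
time_s: 8.52
ee_pos: [0.6143, 0.1899, 0.1362]
tcp_rot: [0.178, 0.773, 0.593, 0.137]
ft_force: [-2.9, 0.9, 2.3]
grip_width: 0.0329
finger_force: 41.9
```

```bash
python3 -c "
from h import *
st();print(sense()['grip_width'],sense()['moment'].round(2))
"
```

```text
mid in seat xyz mm [-0.1  0.7  1.5] rot err deg [-0.   0.1 -0. ] F [-2.9  0.9  2.3] t 8.525
0.03289470283618915 [ 0.06  0.44 -0.04]
```

Light contact about 1.5 mm short of home. I'll ease the fingers so the plug slides home.

{"op": "step_arm", "data": {"squeeze": 20, "targets": [{"xyz": [0,-0.003,0],"rotation": [0,0,0],"claw": -1},{"xyz": [0,-0.003,0],"rotation": [0,0,0],"claw": -0.1},{"xyz": [0,-0.003,0],"rotation": [0,0,0],"claw": -0.1},{"xyz": [0,-0.003,0],"rotation": [0,0,0],"claw": -0.1},{"xyz": [0,-0.003,0],"rotation": [0,0,0],"claw": -0.1},{"xyz": [0,-0.003,0],"rotation": [0,0,0],"claw": -0.1}]}}

```text
time_s: 9.28
ee_pos: [0.6133, 0.1897, 0.1349]
tcp_rot: [0.178, 0.773, 0.594, 0.137]
ft_force: [0.2, 0.2, -0.6]
grip_width: 0.0387
finger_force: 0.0
```

```bash
cat > chk.py <<'E'
from h import *
import sys
st();print(sense()['grip_width'],sense()['moment'].round(2))
for cam in ("wrist","top","scene"):
  w=get_image(cam);P=cloud(w);g=w["z_map"]>0
  d=P-C;X=d@EX;Y=d@EY;Z=d@A;r=np.hypot(X,Y)
  hs=cv2.cvtColor(w["img"],cv2.COLOR_RGB2HSV)
  # flange top expected Z=.012 ; annulus .02-.034 ; mouth rim Z=0
  m=g&(r>.019)&(r<.036)&(Z>.002)&(Z<.06)
  k=np.c_[X[m],Y[m],Z[m]]
  if len(k)<40: print(cam,"few",len(k));continue
  hh,e=np.histogram(Z[m],np.arange(.002,.06,.001));zz=e[hh.argmax()]+.0005
  f=k[abs(k[:,2]-zz)<.004];pf=np.linalg.lstsq(np.c_[f[:,:2],np.ones(len(f))],f[:,2],rcond=None)[0]
  a=g&(r<.05)&(abs(Z-zz)<.0035)
  print(cam,len(f),"flange top Z mm",round(1e3*np.median(f[:,2]),1),"fit tilt deg",np.degrees(pf[:2]).round(1),"Z0",round(1e3*pf[2],1),"X rng",np.percentile(X[a],[1,99]).round(4),"Y rng",np.percentile(Y[a],[1,99]).round(4))
  tp=g&(r<.014)&(Z>.04)&(Z<.07)
  if tp.sum()>20: print("  grip top Z mm",1e3*np.median(Z[tp]))
  if len(sys.argv)>1: save(w,sys.argv[1]+cam+".png")
E
python3 chk.py c1
```

```text
mid in seat xyz mm [-1.5  0.2  0.7] rot err deg [ 0.  0. -0.] F [ 0.2  0.2 -0.6] t 9.275
0.03865151778205754 [0.02 0.2  0.03]
wrist 7435 flange top Z mm 12.2 fit tilt deg [ 0.3 -0.1] Z0 12.3 X rng [-0.0346  0.0221] Y rng [-0.0065  0.0358]
  grip top Z mm 56.27187463524451
top 170 flange top Z mm 12.8 fit tilt deg [ 0.4 -0.8] Z0 12.6 X rng [-0.0316  0.0263] Y rng [-0.0332  0.0366]
scene 132 flange top Z mm 12.1 fit tilt deg [-1.  0.] Z0 12.1 X rng [-0.0335  0.0252] Y rng [-0.035   0.0345]
```

The plug is home: the flange top is 12 mm above the mouth as expected, square to the axis, with the flat on the high side. Now I'll regrip and ease it up 20 mm.

{"op": "step_arm", "data": {"squeeze": 40, "targets": [{"xyz": [0,0.003,0],"rotation": [0,0,0],"claw": -1},{"xyz": [0,0.003,0],"rotation": [0,0,0],"claw": -1},{"xyz": [0,0.003,0],"rotation": [0,0,0],"claw": -1},{"xyz": [0,0.003,0],"rotation": [0,0,0],"claw": -1},{"xyz": [0,0.003,-0.02],"rotation": [0,0,0],"claw": -1},{"xyz": [0,0.003,-0.045],"rotation": [0,0,0],"claw": -1},{"xyz": [0,0.003,-0.067],"rotation": [0,0,0],"claw": -1},{"xyz": [0,0.003,-0.067],"rotation": [0,0,0],"claw": -1}]}}

```text
time_s: 10.42
ee_pos: [0.6058, 0.192, 0.1543]
tcp_rot: [0.178, 0.773, 0.593, 0.138]
ft_force: [-0.2, 1.1, -2.4]
grip_width: 0.033
finger_force: 40.2
```

```bash
python3 chk.py
```

```text
mid in seat xyz mm [-0.   0.5 21.5] rot err deg [-0.   0.1 -0. ] F [-0.2  1.1 -2.4] t 10.425
0.03298923728623806 [0.18 0.35 0.  ]
wrist 7251 flange top Z mm 32.8 fit tilt deg [ 0.3 -0.2] Z0 32.9 X rng [-0.0345  0.0227] Y rng [0.0025 0.0361]
top 206 flange top Z mm 32.9 fit tilt deg [-1.2  0.2] Z0 32.9 X rng [-0.0324  0.0279] Y rng [-0.034  0.036]
scene 139 flange top Z mm 32.3 fit tilt deg [-1.1  0.2] Z0 32.1 X rng [-0.0308  0.026 ] Y rng [-0.0349  0.0342]
```

Lifted 20.6 mm and free of load. Now rocking about 10.5° around a point inside the bore and holding there.

{"op": "step_arm", "data": {"targets": [{"xyz": [0,0.009,0],"rotation": [0.092,0,0],"claw": -1},{"xyz": [0,0.018,0.001],"rotation": [0.184,0,0],"claw": -1},{"xyz": [0,0.027,0.002],"rotation": [0.276,0,0],"claw": -1},{"xyz": [0,0.035,0.003],"rotation": [0.37,0,0],"claw": -1},{"xyz": [0,0.035,0.003],"rotation": [0.37,0,0],"claw": -1},{"xyz": [0,0.035,0.003],"rotation": [0.37,0,0],"claw": -1}]}}

```text
time_s: 11.32
ee_pos: [0.6149, 0.1891, 0.1568]
tcp_rot: [0.106, 0.786, 0.604, 0.082]
ft_force: [0.2, -0.6, -1.6]
grip_width: 0.0333
finger_force: 40.6
```

```bash
python3 chk.py; python3 -c "
from h import *
go(*seat(.0215))"
```

```text
mid in seat xyz mm [ 6.1  0.1 19.9] rot err deg [10.6  0.  -0.1] F [ 0.2 -0.6 -1.6] t 11.325
0.033282433921056696 [0.02 0.23 0.02]
wrist 3857 flange top Z mm 29.6 fit tilt deg [-8.5 -0.1] Z0 31.8 X rng [-0.0061  0.031 ] Y rng [0.0072 0.036 ]
  grip top Z mm 59.712435194144625
top 111 flange top Z mm 32.3 fit tilt deg [-6.2  1. ] Z0 33.6 X rng [-0.0208  0.0294] Y rng [-0.0347  0.0348]
scene 117 flange top Z mm 29.5 fit tilt deg [-7.8  0.1] Z0 32.2 X rng [-0.0007  0.0345] Y rng [-0.0351  0.0353]
xyz [-0.001 -0.033  0.001] rot [-0.371 -0.001  0.002] now [0.6148 0.1892 0.1571]
```

Run:
```python
from h import *
w=get_image("wrist");P=cloud(w);p0,r0=pose()
t=r0.inv().apply((P[w["z_map"]>0]-p0))
r=np.hypot(t[:,0]+.002,t[:,1]);k=t[(r>.022)&(r<.034)&(abs(t[:,2]-.008)<.009)&(t[:,0]>.005)]
f=np.linalg.lstsq(np.c_[k[:,:2],np.ones(len(k))],k[:,2],rcond=None)[0];print(len(k),np.degrees(f[:2]),f[2])
```

```text
5193 [-2.52338683  0.95486628] 0.009347700368680233
```

The plug followed the rock, about 10.5–11.5° off axis with low force. Returning to the axis and lowering it again.

{"op": "step_arm", "data": {"targets": [{"xyz": [0,-0.012,0],"rotation": [-0.13,0,0],"claw": -1},{"xyz": [0,-0.024,0],"rotation": [-0.26,0,0],"claw": -1},{"xyz": [0,-0.034,0],"rotation": [-0.371,0,0],"claw": -1},{"xyz": [0,-0.034,0],"rotation": [-0.371,0,0],"claw": -1},{"xyz": [0,-0.034,0],"rotation": [-0.371,0,0],"claw": -1}]}}

```text
time_s: 12.15
ee_pos: [0.606, 0.1919, 0.1551]
tcp_rot: [0.178, 0.773, 0.593, 0.137]
ft_force: [-0.8, 0.7, -1.0]
grip_width: 0.0334
finger_force: 41.1
```

```bash
python3 -c "
from h import *
st();go(*seat(.0015))"
```

```text
mid in seat xyz mm [ 0.6  0.5 22.1] rot err deg [-0.   0.1 -0. ] F [-0.8  0.7 -1. ] t 12.15
xyz [-0.002 -0.002  0.069] rot [ 0.    -0.003  0.001] now [0.606  0.1919 0.1551]
```

{"op": "step_arm", "data": {"targets": [{"xyz": [0,-0.002,0.02],"rotation": [0,0,0],"claw": -1},{"xyz": [0,-0.004,0.04],"rotation": [0,0,0],"claw": -1},{"xyz": [0,-0.004,0.055],"rotation": [0,0,0],"claw": -1},{"xyz": [0,-0.004,0.065],"rotation": [0,0,0],"claw": -1},{"xyz": [0,-0.004,0.068],"rotation": [0,0,0],"claw": -1},{"xyz": [0,-0.004,0.068],"rotation": [0,0,0],"claw": -1}]}}

```text
time_s: 12.9
ee_pos: [0.6136, 0.1896, 0.136]
tcp_rot: [0.178, 0.773, 0.593, 0.137]
ft_force: [1.6, -0.2, -2.1]
grip_width: 0.0332
finger_force: 41.1
```

{"op": "step_arm", "data": {"squeeze": 20, "targets": [{"xyz": [0,0,0],"rotation": [0,0,0],"claw": -1},{"xyz": [0,0,0],"rotation": [0,0,0],"claw": -0.1},{"xyz": [0,0,0],"rotation": [0,0,0],"claw": -0.1},{"xyz": [0,0,0],"rotation": [0,0,0],"claw": -0.1},{"xyz": [0,0,0],"rotation": [0,0,0],"claw": -0.1}]}}

```text
time_s: 13.52
ee_pos: [0.6132, 0.1898, 0.1358]
tcp_rot: [0.178, 0.773, 0.593, 0.137]
ft_force: [0.0, -0.9, -0.2]
grip_width: 0.0384
finger_force: 0.0
```

```bash
python3 chk.py
```

```text
mid in seat xyz mm [-1.2  0.3  1.6] rot err deg [ 0.   0.1 -0. ] F [ 0.  -0.9 -0.2] t 13.525
0.038408149830984506 [ 0.    0.17 -0.01]
wrist 7388 flange top Z mm 12.1 fit tilt deg [ 0.3 -0.1] Z0 12.2 X rng [-0.0347  0.0221] Y rng [-0.0061  0.0357]
  grip top Z mm 56.22230628463884
top 190 flange top Z mm 12.5 fit tilt deg [-0.7 -0.1] Z0 12.4 X rng [-0.034   0.0255] Y rng [-0.0342  0.0364]
scene 128 flange top Z mm 12.4 fit tilt deg [-1.   0.3] Z0 12.2 X rng [-0.033   0.0259] Y rng [-0.0353  0.0339]
```

Home again, square, at the same 12.1 mm. Opening fully and backing out along the axis.

{"op": "step_arm", "data": {"targets": [{"xyz": [0,0.004,0],"rotation": [0,0,0],"claw": 1},{"xyz": [0,0.004,0],"rotation": [0,0,0],"claw": 1},{"xyz": [0,0.004,0],"rotation": [0,0,0],"claw": 1},{"xyz": [0,0.004,0],"rotation": [0,0,0],"claw": 1},{"xyz": [0,0.004,-0.1],"rotation": [0,0,0],"claw": 1},{"xyz": [0,0.004,-0.25],"rotation": [0,0,0],"claw": 1},{"xyz": [0,0.004,-0.4],"rotation": [0,0,0],"claw": 1},{"xyz": [0,0.004,-0.4],"rotation": [0,0,0],"claw": 1}]}}

```text
time_s: 14.68
ee_pos: [0.5653, 0.2044, 0.2496]
tcp_rot: [0.179, 0.772, 0.593, 0.142]
ft_force: [0.6, -0.0, -0.1]
grip_width: 0.0852
finger_force: 0.0
```

```bash
python3 chk.py f
python3 - <<'E'
from h import *
w=get_image("wrist");P=cloud(w);d=P-C;X=d@EX;Y=d@EY;Z=d@A
f=(w["z_map"]>0)&(abs(Z-.012)<.003)&(np.hypot(X,Y)<.045)
b=[(y,np.percentile(X[f&(abs(Y-y)<.002)],99)) for y in np.arange(-.02,.021,.004) if (f&(abs(Y-y)<.002)).sum()>5]
b=np.array(b);print(b.round(4).tolist(),"flat angle deg",np.degrees(np.polyfit(b[:,0],b[:,1],1)[0]))
for t in("bottle","beaker","wrench"): print(t,[np.round(x["point"],3).tolist() for x in search_frame("top",t)])
E
```

```text
mid in seat xyz mm [  3.8   2.2 125.8] rot err deg [-0.4  0.4  0. ] F [ 0.6 -0.  -0.1] t 14.675
0.085187336459396 [-0.    0.19 -0.01]
wrist 3852 flange top Z mm 12.2 fit tilt deg [ 0.3 -0.2] Z0 12.2 X rng [-0.0351  0.022 ] Y rng [-0.0342  0.0351]
  grip top Z mm 56.255402234549415
top 254 flange top Z mm 13.3 fit tilt deg [0.1 0.1] Z0 13.4 X rng [-0.0313  0.0239] Y rng [-0.0338  0.0359]
  grip top Z mm 56.377272539478604
scene 133 flange top Z mm 12.2 fit tilt deg [-0.9  0.3] Z0 12.0 X rng [-0.0322  0.0266] Y rng [-0.0349  0.034 ]
  grip top Z mm 56.012717080678584
[[-0.02, 0.0211], [-0.016, 0.0215], [-0.012, 0.0217], [-0.008, 0.0215], [-0.004, 0.0214], [0.0, 0.022], [0.004, 0.0219], [0.008, 0.0219], [0.012, 0.0224], [0.016, 0.0222], [0.02, 0.0223]] flat angle deg 1.5674790287120106
bottle [[0.512, 0.38, 0.114]]
beaker [[0.56, -0.427, 0.048]]
wrench [[0.814, -0.003, 0.007]]
```

View pics/fwrist.png

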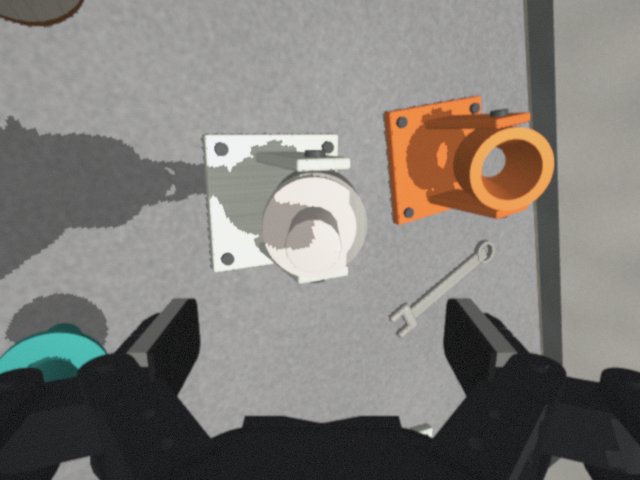

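The plug is fully home in the wide seat, at (315,230) in the view. The flat is on the high side within 2°, the gripper is clear, and the bottle, beaker and wrench have not moved.

```bash
python3 -c "
from bench import *
print(hand_in())"
```

```text
the job is handed in; nothing more can be done
None
```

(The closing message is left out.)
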